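Teach the test bench which injector goes in which bin

ROBOT

A 6-joint arm with a two-finger parallel gripper is mounted at the origin on the work surface. World frame = base frame: x ahead of the robot, y to its left, z up, the work surface at z = 0. Lengths are in m, angles in rad, forces in N, time in s.
With the tool pointing down it reaches from about 0.3 to 0.875 m from the base axis. Payload 6.4 kg.
Tool frame: the origin (TCP) lies midway between the tips of the shut fingers; the grasp point (between the pads) lies ctrl.grip_depth behind it (ctrl.grip_depth is the distance from the TCP to the grasp point, in m); x points along the fingers, y is the direction in which the jaws open and shut, and the axes are right-handed (so a half turn about x gives the same grasp; the last joint's range is limited). The gripper opens to 85 mm and grips with 20 to 120 N. Pads are 22 mm wide; open, the fingers measure 114 mm over their backs; the gripper's body (76 mm by 85 mm) begins 54 mm behind the grasp point. The pads swing forward as they close: fully open they stand 13 mm farther back than shut.
Start: joints at [1.068, 0.181, 1.607, -0, 1.354, -0.206], TCP at [0.168, 0.55, 0.231] pointing down, gripper open.
Joint ranges: [-2.99, 2.99], [-0.89, 2.07], [0.3, 2.58], [-1.14, 4.28], [0, 2.63], [-3.12, 3.12]. Speed limits (rad/s): [2.57, 2.57, 3.01, 3.14, 3.14, 3.14].

INTERFACE

Orientations are given as a unit quaternion [w, x, y, z].
In Python, from bench import ctrl gives the robot as it stands.
- The arm moves only by the tool carry_out, never from a script. Its argument "motion" is one flat list of numbers, 7 for each row, row after row: the turn, a rotation vector about the tool's x, y, z in degrees, then the shift along the tool's x, y, z in m, then the gripper's target within -1 to 1 (shut at 1, half-way at 0, fully open at -1). A call has 1 to 10 rows; each row shifts and turns the pose as measured when the row begins, along the tool's axes as they then stand; what a row does not reach is not made up. A row lasts 1/10 s, in which the tool goes at most 50 mm and 8.59 degrees, less where a joint would pass 70% of its speed; a pose out of reach is approached as far as the arm can. A call with a gripper value outside its range is refused whole. The fingers move at their own pace and stop on an object; the grip force is fixed at half the most. Time passes only in rows, so rows that do not move let the fingers close. It gives the time, the measured TCP pose, the force and the opening at its end, in the units of the state.
- ctrl.get_obs(): the state, without advancing time (a new reading comes with each control period).
- ctrl.camera(name): name is "scene" or "top" or "wrist"; returns the picture (384x512x3 uint8, blue, green, red); there is no depth.
- ctrl.camera_params(name): a dict with "mtx" (3x3 intrinsics, pixels), "pose" (4x4, takes a point from camera to world coordinates); the wrist camera has in their place "hand_eye" (4x4, takes a point from camera to tool coordinates, whose origin is the TCP and whose axes are the tool frame's). Camera axes: x right, y down, z forward; pixel columns grow to the right and rows downward; lengths in m; the calibration is good to about 2 mm. The wrist camera is an equidistant fisheye: a pixel r from the principal point sees the ray r / f radians off the axis. A picture is of the moment at which its call begins: read the wrist's pose just before it. camera_params takes no time and is no camera call.
- ctrl.hand_in(): hands the job in, once; it reports no verdict.
Trained networks look in the newest picture that a camera, given by its name, has taken for a name from the list of things; names that differ only in an ending like _2 or _b are one class to them, and where a whole thing is asked for, a point or a joint stands for the part that bears it (a point fixed in the world has none). Each returns a list of dicts, best first, with "conf" (0 to 1); they miss things now and then, are a little off and sometimes report something else, mostly with a low value. They report only what shows in the picture. A call takes as long as a camera call. They do not tell look-alikes from the thing itself.
- ctrl.boxes_of(camera, thing): "point" ([x, y, z] in m, in the coordinates of the camera as it stood for that picture, good to about 4 mm: the middle of the surface that is visible of it).
- ctrl.trace(camera, thing): "pixels" (384x512 bool, what is visible of it).
- ctrl.landmark_of(camera, thing): "point" ([x, y, z] in m, in the coordinates of the camera as it stood for that picture, good to about 4 mm: a listed point, or the origin of a listed thing).
The state is a dict: "time_s": time; "q": joint angles; "dq": joint speeds; "joint_efforts": joint torques, N m; "eef_pos": TCP position; "eef_rot": TCP orientation; "wrist_force": force on the tool from outside, world axes, zero at the start; "torque": the same for the moment, N m; "opening": opening from 0.0 (shut) to 1.0 (fully open).
Only numpy, scipy, OpenCV 4.12 (cv2) and the standard library are available. Lean on these libraries where they do the work, as an engineer would, in place of code of your own. Each camera call takes 0.05 s, during which the arm holds its last target. There are 200 camera calls.

TASK

Teach the bench camera a sorting pair by pointing. Point straight down at the injector with the pipe stub on its side, fingertips two or three centimetres above its top, and stay there for about two seconds; then point in the same way at the middle of the wide bin, just above its rim, for about two seconds; then press the small button on the control box all the way down to store the pair, and let it come up again. Do not touch the injectors, their rack, the bins, the jar or the tools, nor anything of the control box but the small button, and do not press the large one.

Things in the scene. Friction and masses are not known exactly. Their poses are not given: they have to be found in the camera images.
- inlet_injector: The injector to point at first: upright steel cylinder 26 mm across with a 22 mm dark collar at the top and a round pipe stub (13 mm thick, 17 mm nut on it, reaching 34 mm from the axis) sticking out level from its side along its own +x. Loose in a hole of the rack; stands 92 mm above the table in all. Origin: bottom of its nose, on its axis, 8 mm above the table; z up.
- inlet_injector_top (a point): Centre of the top face of the injector with the pipe stub (92 mm above the table).
- capped_injector: Bystander: injector with a 36 mm wide round cap on top, no side stub, top 88 mm above the table. Origin as above.
- plain_injector: Bystander: slim injector, 26 mm across, narrowing to a 16 mm neck at the top, no side stub, top 100 mm above the table. Origin as above.
- rack: Fixed aluminium rack block 100 x 260 x 30 mm with three holes 85 mm apart along its y, at y = -85, 0 and +85 mm, holding the three injectors upright in any order. Origin: centre of its underside, on the table. It stands to the left or right in front of the robot, and the control box on the other side.
- wide_bin: The bin to point at second: blue plastic, empty, the widest of three; 120 deep (x) x 135 wide (y) x 60 mm high at its back and side walls, walls 4 mm, low front (30 mm) towards the robot. Origin: centre of its underside, on the table.
- wide_bin_mouth (a point): Centre of the wide bin's mouth, at the height of its rim (60 mm above the table).
- nut_bin: Bystander: blue bin 120 x 85 x 60 mm holding nuts. Origin: centre of its underside.
- pin_bin: Bystander: blue bin 120 x 85 x 60 mm holding dark pins. Origin: centre of its underside.
- control_box: Fixed grey control box 110 x 220 x 45 mm with two grey buttons on its top, 100 mm apart along its y. Origin: centre of its underside, on the table.
- teach (a joint): Travel of the small button: 0 up, 0.006 m fully down; springs back; about 4 N presses it fully.
- teach_top (a point): Centre of the top of the small button (22 mm across), to be pressed straight down; moves with the button. The small and the large button may be on either end of the box.
- stop (a joint): Travel of the large button: 0 up, 0.006 m fully down. Must not be pressed.
- stop_top (a point): Centre of the top of the large stop button (48 mm across). Leave it alone.
- jar: Bystander: brown glass jar 60 mm across, 85 mm high, standing loose. Origin: centre of its underside.
- screwdriver: Bystander: screwdriver lying loose on the table between the rack and the control box. Origin near its middle, at the table; its length runs along its x.
- wrench: Bystander: wrench lying loose on the table between the rack and the control box. Origin near its middle, at the table; its length runs along its x.
Things that resemble listed ones, but are neither listed nor needed, are in the scene too. Leave any brown or green look-alike of the wide_bin alone.

How it is judged:
On the way, in this order (a step that is already met when the one before it is completed fails the run):
1. point at the top of the injector with the pipe stub, just above it, for about two seconds (horizontal distance between the grasp point and inlet_injector_top below 0.022 m and z of the grasp point in the frame of inlet_injector_top between 0.022 and 0.07 m), for 1.7 s.
2. point at the middle of the wide bin, just above its rim, for about two seconds (horizontal distance between the grasp point and wide_bin_mouth below 0.035 m and z of the grasp point in the frame of wide_bin_mouth between 0.022 and 0.07 m), for 1.7 s.
3. press the small button down (value of joint teach above 0.0045 m), for 0.03 s.
At the end, for the whole second after the job is handed in: Both buttons are up (less than 1.5 mm down), and every injector, bin, the jar and the tools are at rest within 8 mm of where they started, the standing ones upright within 0.1 rad (value of joint each of teach, stop below 0.0015 m and distance of each of inlet_injector, capped_injector, plain_injector, wide_bin, nut_bin, pin_bin, jar, screwdriver, wrench from where it was at the start of the episode below 0.008 m and angle between each of inlet_injector, capped_injector, plain_injector, wide_bin, nut_bin, pin_bin, jar's own z axis and vertical below 0.1 rad and linear speed of each of inlet_injector, capped_injector, plain_injector, wide_bin, nut_bin, pin_bin, jar, screwdriver, wrench below 0.03 m/s); the robot touches nothing.
It fails at once if the robot touched an injector, the rack or a bin (contact force between any of the fingers, the arm and inlet_injector above 0.3 N or contact force between any of the fingers, the arm and capped_injector above 0.3 N or contact force between any of the fingers, the arm and plain_injector above 0.3 N or contact force between any of the fingers, the arm and rack above 0.3 N or contact force between any of the fingers, the arm and wide_bin above 0.3 N or contact force between any of the fingers, the arm and nut_bin above 0.3 N or contact force between any of the fingers, the arm and pin_bin above 0.3 N).
It fails at once if an injector, bin, jar or tool was moved, lifted or tipped (distance of any of inlet_injector, capped_injector, plain_injector, wide_bin, nut_bin, pin_bin, jar, screwdriver, wrench from where it was at the start of the episode above 0.008 m or angle between any of inlet_injector, capped_injector, plain_injector, wide_bin, nut_bin, pin_bin, jar's own z axis and vertical above 0.15 rad).
It fails at once if the robot touched the jar, a tool or the face of the control box (contact force between any of the fingers, the arm and jar above 0.5 N or contact force between any of the fingers, the arm and screwdriver above 0.5 N or contact force between any of the fingers, the arm and wrench above 0.5 N or contact force between any of the fingers, the arm and control_box above 0.5 N).
It fails at once if the large stop button was pressed (value of joint stop above 0.0015 m).
It also fails if it takes over 61 s, if anything falls off the work surface, if the arm or the gripper's body presses on something with over 40 N, if the wrist force passes 120 N, or if a joint passes its speed limit or range.

## Working session

There is one attempt and no reset: what is moved stays moved. The work goes in short steps, Python scripts to look and compute and a tool call to move; the robot and the scene stay as the last step left them, time stands still between calls to the robot, and variables do not carry over. Pictures are saved under pics/ and viewed, about 8 in all and at most 12, crops included, and the job is handed in when it is done.

Besides the shell and the picture viewer there is one more tool, called after "Call:" as a command line: name --argument value ..., lists and objects as JSON in quotes. carry_out: Moves the arm, as the interface text tells. Its arguments: {"type":"object","properties":{"motion":{"type":"array"}},"required":["motion"]}

```bash
mkdir -p pics
cat > h.py <<'E'
import numpy as np, cv2
from bench import ctrl
def w(cam,p):
    P=ctrl.camera_params(cam)["pose"]; P=np.array(P)
    return P[:3,:3]@np.array(p)+P[:3,3]
E
python3 - <<'E'
from h import *
o=ctrl.get_obs();print(o["time_s"],o["eef_pos"],o["eef_rot"],ctrl.grip_depth)
ims=[]
for c in("scene","top"):
    im=ctrl.camera(c);cv2.imwrite(f"pics/{c}0.png",im)
    for t in("inlet_injector_top","inlet_injector","capped_injector","plain_injector","wide_bin_mouth","wide_bin","nut_bin","pin_bin","teach_top","stop_top","control_box","rack","jar","screwdriver","wrench"):
        print(c,t,[(round(d["conf"],2),w(c,d["point"]).round(3).tolist()) for d in ctrl.landmark_of(c,t)[:3]])
print(ctrl.get_obs()["time_s"])
E
```

```text
0.0 [0.16786813 0.54937697 0.23040511] [ 0.69913019  0.10395331  0.69954498 -0.10510706] 0.0187
scene inlet_injector_top [(0.45, [0.466, -0.216, 0.091])]
scene inlet_injector [(0.53, [0.462, -0.219, 0.008])]
scene capped_injector [(0.67, [0.468, -0.308, 0.01])]
scene plain_injector [(0.61, [0.471, -0.135, 0.008])]
scene wide_bin_mouth [(0.86, [0.711, 0.471, 0.059]), (0.78, [0.679, 0.01, 0.056]), (0.72, [0.668, -0.369, 0.058])]
scene wide_bin [(0.64, [0.669, -0.365, 0.001]), (0.61, [0.713, 0.471, 0.002]), (0.55, [0.676, 0.011, 0.0])]
scene nut_bin [(0.94, [0.672, 0.171, 0.002])]
scene pin_bin [(0.89, [0.677, -0.176, 0.0])]
scene teach_top [(0.59, [0.501, 0.186, 0.067]), (0.34, [0.676, 0.014, 0.058])]
scene stop_top [(0.53, [0.494, 0.289, 0.064])]
scene control_box [(0.95, [0.499, 0.241, 0.005])]
scene rack [(0.89, [0.473, -0.218, 0.002])]
scene jar [(0.74, [0.618, 0.319, 0.001])]
scene screwdriver [(0.76, [0.443, -0.037, 0.003]), (0.73, [0.671, 0.174, 0.001])]
scene wrench [(0.72, [0.442, -0.038, 0.005]), (0.56, [0.441, 0.032, 0.002])]
top inlet_injector_top [(0.63, [0.467, -0.218, 0.086])]
top inlet_injector [(0.61, [0.465, -0.214, 0.014])]
top capped_injector [(0.6, [0.469, -0.304, 0.006])]
top plain_injector [(0.64, [0.465, -0.133, 0.008])]
top wide_bin_mouth [(0.97, [0.665, -0.366, 0.056]), (0.91, [0.677, 0.012, 0.058]), (0.64, [0.707, 0.477, 0.063])]
top wide_bin [(0.91, [0.674, 0.012, -0.003]), (0.76, [0.668, -0.361, -0.003]), (0.56, [0.707, 0.474, 0.003])]
top nut_bin [(0.96, [0.667, 0.177, -0.002])]
top pin_bin [(0.76, [0.67, -0.172, -0.002]), (0.59, [0.617, 0.323, -0.001])]
top teach_top []
top stop_top []
top control_box [(0.64, [0.493, 0.24, 0.002])]
top rack [(0.55, [0.462, -0.219, 0.0])]
top jar [(0.74, [0.616, 0.325, -0.004]), (0.29, [0.669, -0.172, -0.001])]
top screwdriver [(0.63, [0.438, -0.034, 0.002])]
top wrench [(0.57, [0.44, 0.036, 0.002])]
1.6
```

View pics/scene0.png

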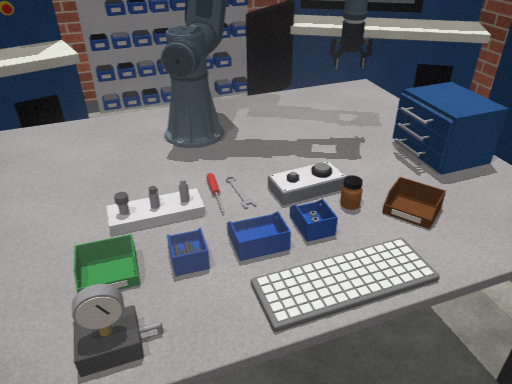

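View pics/top0.png

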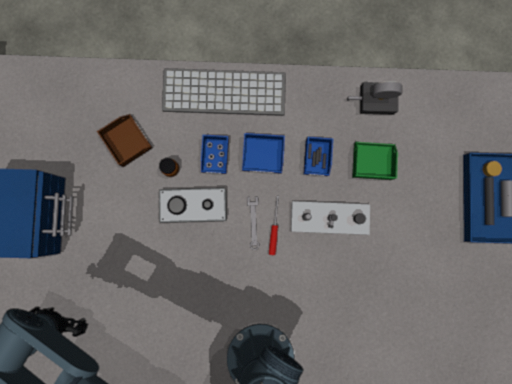

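Run:
```python
from h import *
from scipy.spatial.transform import Rotation as R
o=ctrl.get_obs();print(R.from_quat(o["eef_rot"],scalar_first=True).as_matrix().round(3))
a=cv2.imread("pics/scene0.png");b=cv2.imread("pics/top0.png")
f=lambda i,x,y:cv2.resize(i[y:y+60,x:x+100],(400,240),interpolation=cv2.INTER_CUBIC)
cv2.imwrite("pics/crop.png",np.vstack([np.hstack([f(a,105,170),f(a,258,150)]),np.hstack([f(b,280,188),f(b,145,175)])]))
```

```text
[[-0.     0.292  0.956]
 [-0.     0.956 -0.292]
 [-1.    -0.    -0.   ]]
```

View pics/crop.png

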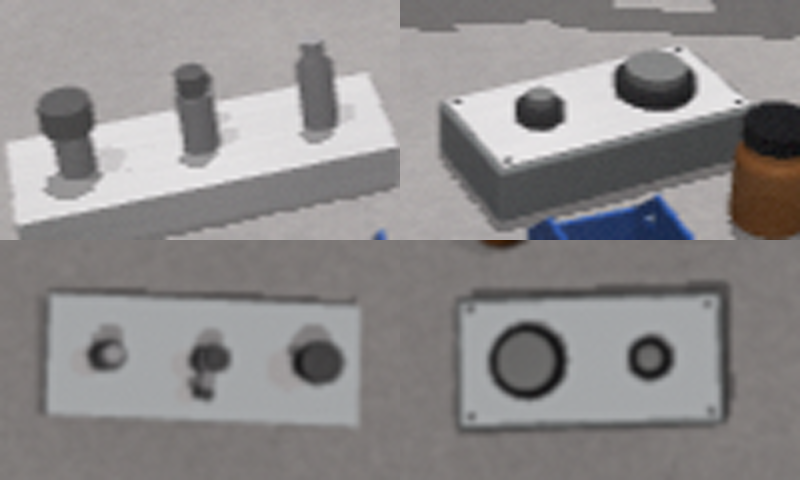

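The crops show the stub on the middle injector, at (331,217) in the top view. The small button is the one nearer the screwdriver and wrench, at (208,204) in the top view. The wide blue bin is at (263,153). Next I'll move to the injector at height.

Call:
carry_out --motion '[0,0,0,0,-0.038,0.03,1,0,0,0,0,-0.038,0.03,1,0,0,0,0,-0.038,0.03,1,0,0,0,0,-0.038,0.03,1,0,0,0,0,-0.038,0.03,1,0,0,0,0,-0.038,0.03,1,0,0,0,0,-0.038,0.03,1,0,0,0,0,-0.038,0.03,1,0,0,0,0,-0.038,0.03,1,0,0,0,0,-0.038,0.03,1]'

```text
time_s: 2.6
eef_pos: [0.3487, 0.0891, 0.2315]
eef_rot: [0.703, 0.101, 0.697, -0.099]
wrist_force: [1.4, 0.4, 0.3]
opening: 0.002
```

Call:
carry_out --motion '[0,0,0,0,-0.037,0.029,1,0,0,0,0,-0.037,0.029,1,0,0,0,0,-0.037,0.029,1,0,0,0,0,-0.037,0.029,1,0,0,0,0,-0.037,0.029,1,0,0,0,0,-0.036,0.028,1,0,0,0,0,-0.02,0.015,1,0,0,0,0,0,0,1]'

```text
time_s: 3.4
eef_pos: [0.4652, -0.2155, 0.2352]
eef_rot: [0.706, 0.104, 0.693, -0.103]
wrist_force: [-0.9, 0.9, 0.2]
opening: -0.003
```

```bash
cat >> h.py <<'E'
from scipy.spatial.transform import Rotation as R
def wr(things):
    o=ctrl.get_obs();im=ctrl.camera("wrist");H=np.array(ctrl.camera_params("wrist")["hand_eye"])
    Q=R.from_quat(o["eef_rot"],scalar_first=True).as_matrix();p=np.array(o["eef_pos"])
    print(o["time_s"],p.round(4),Q.round(3).tolist())
    for t in things:
        for d in ctrl.landmark_of("wrist",t)[:2]:
            x=Q@(H[:3,:3]@np.array(d["point"])+H[:3,3])+p
            print(t,round(d["conf"],2),x.round(4),"tool shift to it",(Q.T@(x-p)).round(4))
    return im
E
python3 - <<'E'
from h import *
cv2.imwrite("pics/w1.png",wr(["inlet_injector_top","inlet_injector"]))
E
```

```text
3.4 [ 0.4652 -0.2155  0.2352] [[0.017, 0.289, 0.957], [-0.002, 0.957, -0.289], [-1.0, 0.003, 0.017]]
inlet_injector_top 0.63 [ 0.4692 -0.2239  0.0939] tool shift to it [ 0.1413 -0.0073  0.0039]
inlet_injector_top 0.55 [ 0.4702 -0.2255  0.0094] tool shift to it [ 0.2258 -0.0088  0.0038]
inlet_injector 0.63 [ 0.4694 -0.2244  0.0066] tool shift to it [ 0.2286 -0.0079  0.0027]
inlet_injector 0.17 [ 0.4677 -0.3077  0.0065] tool shift to it [ 0.2288 -0.0881  0.0252]
```

View pics/w1.png

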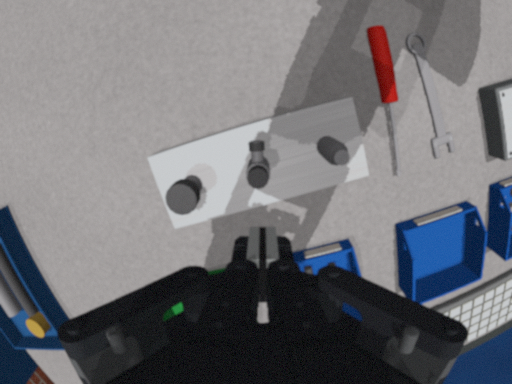

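The wrist view shows the stubbed injector in the middle, at (258,170), and it agrees with the fixed cameras to within 1 cm. I'm descending now.

Call:
carry_out --motion '[0,0,0,0.035,-0.003,0.001,1,0,0,0,0.035,0,0,1,0,0,0,0.027,0,0,1,0,0,0,0.015,0,0,1,0,0,0,0.004,0,0,1,0,0,0,0,0,0,1,0,0,0,0,0,0,1,0,0,0,0,0,0,1,0,0,0,0,0,0,1,0,0,0,0,0,0,1]'

```text
time_s: 4.55
eef_pos: [0.4685, -0.2065, 0.1225]
eef_rot: [0.709, 0.097, 0.691, -0.099]
wrist_force: [-0.1, -0.6, 0.3]
opening: -0.002
```

Run:
```python
from h import *
wr(["inlet_injector_top"])
```

```text
4.55 [ 0.4685 -0.2065  0.1225] [[0.026, 0.275, 0.961], [-0.006, 0.962, -0.275], [-1.0, 0.002, 0.026]]
inlet_injector_top 0.97 [ 0.4713 -0.2229  0.0955] tool shift to it [ 0.0271 -0.0151  0.0065]
inlet_injector_top 0.31 [ 0.4673 -0.1339  0.0126] tool shift to it [ 0.1094  0.0693 -0.024 ]
```

Call:
carry_out --motion '[0,1.5,0,0.002,-0.013,0.003,1,0,0,0,0,0,0,1,0,0,0,0,0,0,1]'

```text
time_s: 4.95
eef_pos: [0.4678, -0.22, 0.1206]
eef_rot: [0.7, 0.099, 0.7, -0.098]
wrist_force: [-0.8, 0.6, -0.5]
opening: -0.003
```

Call:
carry_out --motion '[0,0,0,0,0,0,1,0,0,0,0,0,0,1,0,0,0,0,0,0,1,0,0,0,0,0,0,1,0,0,0,0,0,0,1,0,0,0,0,0,0,1,0,0,0,0,0,0,1,0,0,0,0,0,0,1,0,0,0,0,0,0,1,0,0,0,0,0,0,1]'

```text
time_s: 5.95
eef_pos: [0.4675, -0.2184, 0.1205]
eef_rot: [0.7, 0.099, 0.7, -0.097]
wrist_force: [-0.2, 0.4, 0.5]
opening: -0.004
```

Call:
carry_out --motion '[0,0,0,0,0,0,1,0,0,0,0,0,0,1,0,0,0,0,0,0,1,0,0,0,0,0,0,1,0,0,0,0,0,0,1,0,0,0,0,0,0,1,0,0,0,0,0,0,1,0,0,0,0,0,0,1,0,0,0,0,0,0,1,0,0,0,0,0,0,1]'

```text
time_s: 6.95
eef_pos: [0.4675, -0.2185, 0.1205]
eef_rot: [0.7, 0.099, 0.7, -0.097]
wrist_force: [0.1, 0.3, -0.8]
opening: 0.002
```

Run:
```python
from h import *
wr(["inlet_injector_top"])
```

```text
6.95 [ 0.4675 -0.2185  0.1205] [[0.001, 0.275, 0.962], [0.003, 0.962, -0.275], [-1.0, 0.003, 0.0]]
inlet_injector_top 0.85 [ 0.4727 -0.224   0.0906] tool shift to it [ 0.0299 -0.004   0.0065]
```

Call:
carry_out --motion '[0,0,0,-0.045,0,0,1,0,0,0,-0.045,0,0,1,0,0,0,0,0.04,0.02,1,0,0,0,0,0.04,0.02,1,0,0,0,0,0.04,0.02,1,0,0,0,0,0.04,0.02,1,0,0,0,0,0.04,0.02,1,0,0,0,0,0.04,0.02,1,0,0,0,0,0.03,0.015,1,0,0,0,0,0,0,1]'

```text
time_s: 8.05
eef_pos: [0.6799, 0.0105, 0.2156]
eef_rot: [0.701, 0.102, 0.699, -0.099]
wrist_force: [-0.3, -0.1, 0.2]
opening: -0.001
```

Run:
```python
from h import *
wr(["wide_bin_mouth"])
```

```text
8.05 [0.6799 0.0105 0.2156] [[0.004, 0.281, 0.96], [0.003, 0.96, -0.281], [-1.0, 0.004, 0.003]]
wide_bin_mouth 0.87 [0.6798 0.0066 0.0589] tool shift to it [ 0.1566 -0.0044  0.0006]
wide_bin_mouth 0.55 [ 0.6684 -0.3687  0.0587] tool shift to it [ 0.1558 -0.3678  0.095 ]
```

Directly over the bin. Descending to a TCP height of about 0.088 m.

Call:
carry_out --motion '[0,0,0,0.04,0,0,1,0,0,0,0.04,0,0,1,0,0,0,0.03,0,0,1,0,0,0,0.012,0,0,1,0,0,0,0,0,0,1,0,0,0,0,0,0,1]'

```text
time_s: 8.75
eef_pos: [0.6769, 0.0002, 0.0938]
eef_rot: [0.702, 0.103, 0.697, -0.104]
wrist_force: [-0.3, 0.2, 0.6]
opening: 0.002
```

Call:
carry_out --motion '[0,0,0,0,0,0,1,0,0,0,0,0,0,1,0,0,0,0,0,0,1,0,0,0,0,0,0,1,0,0,0,0,0,0,1,0,0,0,0,0,0,1,0,0,0,0,0,0,1,0,0,0,0,0,0,1,0,0,0,0,0,0,1,0,0,0,0,0,0,1]'

```text
time_s: 9.75
eef_pos: [0.6808, -0.0008, 0.1012]
eef_rot: [0.705, 0.103, 0.694, -0.104]
wrist_force: [-0.2, -0.9, 0.7]
opening: -0.003
```

Call:
carry_out --motion '[0,0,0,0,0,0,1,0,0,0,0,0,0,1,0,0,0,0,0,0,1,0,0,0,0,0,0,1,0,0,0,0,0,0,1,0,0,0,0,0,0,1,0,0,0,0,0,0,1,0,0,0,0,0,0,1,0,0,0,0,0,0,1,0,0,0,0,0,0,1]'

```text
time_s: 10.75
eef_pos: [0.6807, -0.0008, 0.1009]
eef_rot: [0.705, 0.103, 0.694, -0.104]
wrist_force: [0.4, 0.0, -0.5]
opening: 0.002
```

Run:
```python
from h import *
wr(["wide_bin_mouth"])
```

```text
10.75 [ 0.6807 -0.0008  0.1009] [[0.016, 0.29, 0.957], [-0.003, 0.957, -0.29], [-1.0, 0.001, 0.016]]
wide_bin_mouth 0.6 [0.678  0.0088 0.0595] tool shift to it [ 0.0413  0.0084 -0.006 ]
```

The height crept up about 7 mm. That's still in the band, but I'll lower it, recentre and hold again to be sure.

Call:
carry_out --motion '[0,0.9,0,0.015,0.008,-0.004,1,0,0,0,0,0,0,1,0,0,0,0,0,0,1,0,0,0,0,0,0,1,0,0,0,0,0,0,1,0,0,0,0,0,0,1,0,0,0,0,0,0,1,0,0,0,0,0,0,1,0,0,0,0,0,0,1,0,0,0,0,0,0,1]'

```text
time_s: 11.85
eef_pos: [0.6792, 0.0088, 0.0844]
eef_rot: [0.699, 0.104, 0.7, -0.103]
wrist_force: [-0.3, -0.8, 0.1]
opening: 0.002
```

Call:
carry_out --motion '[0,0,0,0,0,0,1,0,0,0,0,0,0,1,0,0,0,0,0,0,1,0,0,0,0,0,0,1,0,0,0,0,0,0,1,0,0,0,0,0,0,1,0,0,0,0,0,0,1,0,0,0,0,0,0,1,0,0,0,0,0,0,1,0,0,0,0,0,0,1]'

```text
time_s: 12.85
eef_pos: [0.6793, 0.0088, 0.0845]
eef_rot: [0.699, 0.104, 0.7, -0.103]
wrist_force: [-0.0, -0.4, -0.0]
opening: 0.003
```

Call:
carry_out --motion '[0,0,0,-0.045,0,0,1,0,0,0,-0.045,0,0,1,0,0,0,0,0.02,-0.037,1,0,0,0,0,0.02,-0.037,1,0,0,0,0,0.02,-0.037,1,0,0,0,0,0.02,-0.037,1,0,0,0,0,0.02,-0.037,1,0,0,0,0,0.018,-0.036,1,0,0,0,0,0,0,1,0,0,0,0,0,0,1]'

```text
time_s: 13.85
eef_pos: [0.4966, 0.1905, 0.1791]
eef_rot: [0.7, 0.106, 0.698, -0.103]
wrist_force: [0.5, -0.5, 0.5]
opening: 0.0
```

Run:
```python
from h import *
im=wr(["teach_top","stop_top","control_box"]);cv2.imwrite("pics/w2.png",cv2.resize(im,(800,600)))
im=ctrl.camera("scene")
print([(round(d["conf"],2),w("scene",d["point"]).round(4)) for d in ctrl.landmark_of("scene","teach_top")])
```

```text
13.85 [0.4966 0.1905 0.1791] [[0.003, 0.292, 0.956], [0.003, 0.956, -0.292], [-1.0, 0.004, 0.002]]
teach_top 0.73 [0.4987 0.1865 0.0703] tool shift to it [ 0.1089 -0.0036  0.003 ]
stop_top 0.67 [0.4982 0.2874 0.0662] tool shift to it [ 0.1132  0.0927 -0.027 ]
stop_top 0.23 [ 0.4416 -0.0346 -0.0009] tool shift to it [ 0.1791 -0.2321  0.0128]
control_box 0.92 [0.4975 0.2379 0.004 ] tool shift to it [ 0.1753  0.0449 -0.0133]
[(0.41, array([0.5016, 0.1833, 0.0704])), (0.16, array([ 0.4656, -0.3075,  0.0082]))]
```

View pics/w2.png

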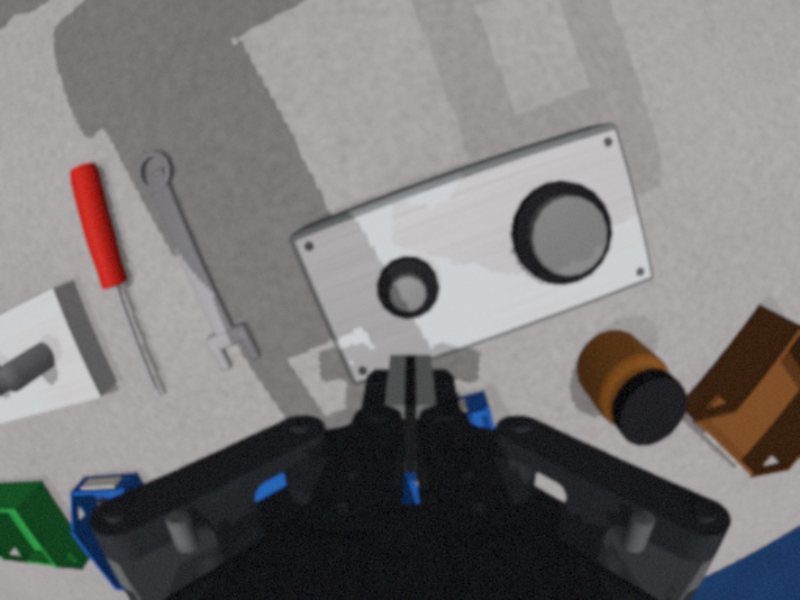

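The wrist view shows the small button at (410,290), with the stop button well clear at (570,233). I'm descending to just above the small one.

Call:
carry_out --motion '[0,0,0,0.03,-0.004,0.004,1,0,0,0,0.03,0,0,1,0,0,0,0.02,0,0,1,0,0,0,0.008,0,0,1,0,0,0,0,0,0,1,0,0,0,0,0,0,1]'

```text
time_s: 14.75
eef_pos: [0.5053, 0.1811, 0.0892]
eef_rot: [0.701, 0.109, 0.697, -0.106]
wrist_force: [0.6, 0.1, -0.6]
opening: 0.001
```

Run:
```python
from h import *
wr(["teach_top"]);im=wr(["teach_top"]);cv2.imwrite("pics/w3.png",cv2.resize(im[150:300,160:360],(800,600)))
```

```text
14.75 [0.5053 0.1811 0.0892] [[0.006, 0.301, 0.954], [0.003, 0.954, -0.301], [-1.0, 0.005, 0.005]]
teach_top 0.88 [0.5021 0.1866 0.0692] tool shift to it [ 0.02    0.0042 -0.0048]
teach_top 0.67 [0.4988 0.241  0.003 ] tool shift to it [ 0.0863  0.0547 -0.0247]
14.85 [0.5056 0.1812 0.0898] [[0.007, 0.301, 0.954], [0.003, 0.954, -0.301], [-1.0, 0.005, 0.006]]
teach_top 0.68 [0.499  0.1872 0.0681] tool shift to it [ 0.0216  0.0036 -0.0082]
```

View pics/w3.png

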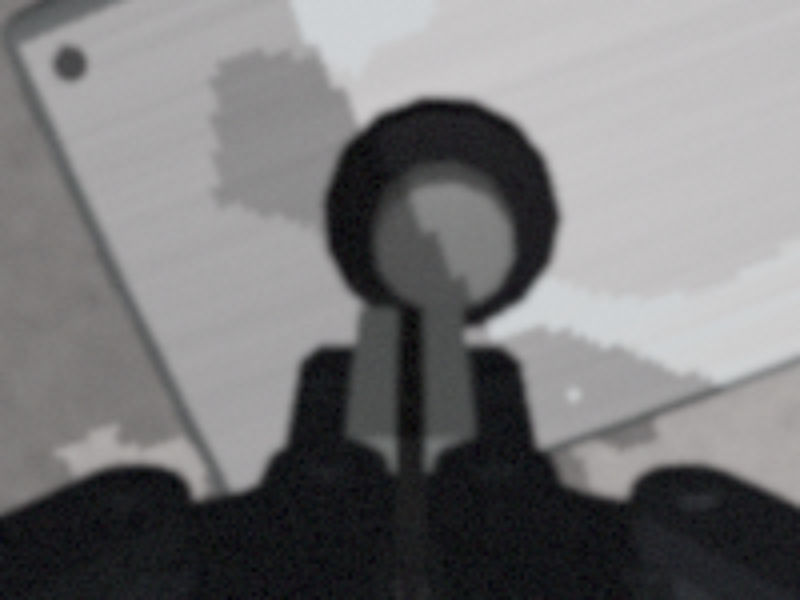

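The button is right ahead of the tips, about 6 mm off laterally. I'll recentre and approach slowly.

Call:
carry_out --motion '[0,0.4,0,0,0.004,-0.006,1,0,0,0,0.005,0,0,1,0,0,0,0.005,0,0,1,0,0,0,0,0,0,1,0,0,0,0,0,0,1]'

```text
time_s: 15.45
eef_pos: [0.5016, 0.1882, 0.0808]
eef_rot: [0.7, 0.11, 0.698, -0.105]
wrist_force: [0.1, 0.1, -0.3]
opening: -0.002
```

Call:
carry_out --motion '[0,0,0,0.004,-0.001,-0.001,1,0,0,0,0.004,0,0,1,0,0,0,0.002,0,0,1,0,0,0,0,0,0,1]'

```text
time_s: 15.85
eef_pos: [0.5, 0.1874, 0.0696]
eef_rot: [0.7, 0.11, 0.698, -0.105]
wrist_force: [-0.2, -0.6, -0.5]
opening: 0.002
```

Call:
carry_out --motion '[0,0,0,0.002,0,0,1,0,0,0,0.0015,0,0,1]'

```text
time_s: 16.05
eef_pos: [0.5003, 0.1874, 0.0661]
eef_rot: [0.7, 0.11, 0.698, -0.105]
wrist_force: [-0.7, -0.7, 1.9]
opening: 0.002
```

Call:
carry_out --motion '[0,0,0,0.0015,0,0,1,0,0,0,0.001,0,0,1]'

```text
time_s: 16.25
eef_pos: [0.5003, 0.1874, 0.0637]
eef_rot: [0.7, 0.11, 0.698, -0.105]
wrist_force: [-0.6, -0.3, 3.4]
opening: 0.0
```

Call:
carry_out --motion '[0,0,0,0.001,0,0,1,0,0,0,0.001,0,0,1]'

```text
time_s: 16.45
eef_pos: [0.5003, 0.1874, 0.062]
eef_rot: [0.7, 0.11, 0.698, -0.105]
wrist_force: [-1.6, -0.5, 8.0]
opening: -0.001
```

The force rose from 3.4 to 8 N, past the 4 N for full travel, with the tips about 6 mm below the button's rest height. The button has bottomed out, so I'm retracting.

Call:
carry_out --motion '[0,0,0,0,0,0,1,0,0,0,-0.01,0,0,1,0,0,0,-0.03,0,0,1,0,0,0,-0.04,0,0,1,0,0,0,-0.04,0,0,1,0,0,0,0,0,0,1,0,0,0,0,0,0,1]'

```text
time_s: 17.15
eef_pos: [0.4998, 0.1867, 0.1877]
eef_rot: [0.7, 0.11, 0.698, -0.105]
wrist_force: [-0.0, 0.1, -1.3]
opening: -0.003
```

Run:
```python
from h import *
im=wr(["teach_top","stop_top"]);cv2.imwrite("pics/w4.png",im)
ctrl.camera("top")
for t in("inlet_injector","capped_injector","plain_injector","wide_bin","nut_bin","pin_bin","jar","screwdriver","wrench"):
    print(t,[w("top",d["point"]).round(3).tolist() for d in ctrl.landmark_of("top",t)[:1]])
```

```text
17.15 [0.4998 0.1867 0.1877] [[0.003, 0.3, 0.954], [0.006, 0.954, -0.3], [-1.0, 0.007, 0.001]]
teach_top 0.96 [0.5016 0.1881 0.072 ] tool shift to it [0.1158 0.0011 0.0011]
stop_top 0.88 [0.4963 0.2862 0.0653] tool shift to it [ 0.1231  0.093  -0.0334]
inlet_injector [[0.465, -0.221, 0.008]]
capped_injector [[0.471, -0.304, 0.009]]
plain_injector [[0.466, -0.132, 0.008]]
wide_bin [[0.675, 0.013, -0.001]]
nut_bin [[0.666, 0.174, 0.001]]
pin_bin [[0.671, -0.172, -0.001]]
jar [[0.616, 0.326, -0.001]]
screwdriver [[0.436, -0.035, 0.001]]
wrench [[0.439, 0.039, -0.001]]
```

View pics/w4.png

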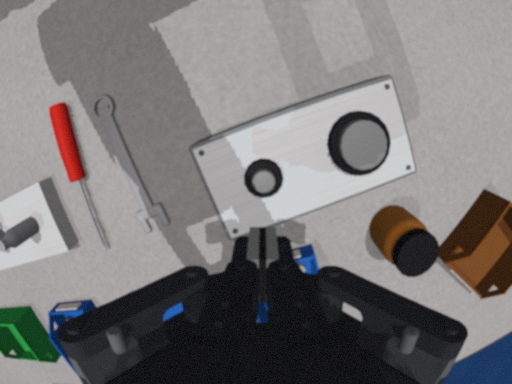

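The picture shows both buttons up, the small one at (263,180) and the large one at (360,143). Nothing is disturbed and the arm is clear.

```bash
python3 -c "
from bench import ctrl
print(ctrl.hand_in())"
```

```text
the job is handed in; nothing more can be done
None
```

I pointed at both targets, pressed the small button and handed the job in at about 18 s of the 61 s allowed. The hand-in gives no verdict.

1. **Injector with the pipe stub:** I held for over 2 s with the shut fingertips about 2.8 cm above its top. The horizontal offset was 2–8 mm, depending on which camera estimate is used.
2. **Wide blue bin:** I held twice for about 2 s each. During the first hold the tips sat about 4 cm above the rim, higher than intended but inside the judged band. I lowered and recentred to about 2.5 cm for the second.
3. **Small button:** I pressed down about 6 mm until the force rose to 8 N, past the 4 N that presses it fully, then retracted. Its travel is inferred from the force and height; I had no direct reading of the joint.

**Last checks:** both buttons looked up, and the arm was clear at 0.19 m. Every injector, bin, the jar and both tools were measured within about 7 mm of their first positions. The injector with the stub showed the largest difference. The single readings are only good to about 4 mm, and I felt no unexpected contact.

**Disagreements:** the injector position differed by up to about 1 cm between cameras, so I aimed near the average. The tool drifted up to about 1 cm on each longer descent, and I corrected it each time.

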